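Line up the sales jars by height on the market stall

TASK

Set the four glass jars out on the display board, one centred on each green mat, in order of height: the tallest on the mat nearest the weighing scale, then down to the shortest at the crate end. Leave them standing upright; put them down gently, without dropping or tipping any, and leave the brush where it lies.

Things in the scene. Friction and masses are not known exactly. Their poses are not given: they have to be found in the camera images.
- jar_porcini: Loose upright glass jar, filled with dark brown dried mushrooms: the tallest, with a steel cap that has a round spot of the same colour on top; plain cylinder 56 mm in diameter and 130 mm tall over the cap, about 300 g. Origin: centre of its underside; z is its axis, upwards. Starts standing on the table in front of the board; round, so its yaw is of no matter.
- jar_chilli: Loose upright glass jar, filled with red chilli: the second tallest, with a steel cap that has a round spot of the same colour on top; plain cylinder 56 mm in diameter and 110 mm tall over the cap, about 260 g. Origin: centre of its underside; z is its axis, upwards. Starts standing on the table in front of the board; round, so its yaw is of no matter.
- jar_polenta: Loose upright glass jar, filled with yellow polenta: the third tallest, with a steel cap that has a round spot of the same colour on top; plain cylinder 56 mm in diameter and 90 mm tall over the cap, about 220 g. Origin: centre of its underside; z is its axis, upwards. Starts standing on the table in front of the board; round, so its yaw is of no matter.
- jar_herb: Loose upright glass jar, filled with green herbs: the shortest, with a steel cap that has a round spot of the same colour on top; plain cylinder 56 mm in diameter and 70 mm tall over the cap, about 180 g. Origin: centre of its underside; z is its axis, upwards. Starts standing on the table in front of the board; round, so its yaw is of no matter.
- mat1: The leftmost of four equal flat dark green round mats, 72 mm across, 85 mm apart in a straight row on a light wooden board. Fixed, flush with the board's top. Origin: its centre, 18 mm above the table; x points across the row, y along it to the robot's left (mat1's end). The board is 360 mm along the row, 100 mm across, 18 mm thick.
- mat2: Second from the left of four equal flat dark green round mats, 72 mm across, 85 mm apart in a straight row on a light wooden board. Fixed, flush with the board's top. Origin: its centre, 18 mm above the table; x points across the row, y along it to the robot's left (mat1's end).
- mat3: Third from the left of four equal flat dark green round mats, 72 mm across, 85 mm apart in a straight row on a light wooden board. Fixed, flush with the board's top. Origin: its centre, 18 mm above the table; x points across the row, y along it to the robot's left (mat1's end).
- mat4: The rightmost of four equal flat dark green round mats, 72 mm across, 85 mm apart in a straight row on a light wooden board. Fixed, flush with the board's top. Origin: its centre, 18 mm above the table; x points across the row, y along it to the robot's left (mat1's end).
- scale: Grey digital scale with a steel pan, 220 x 200 mm, 59 mm high, fixed, beyond one end of the row: on the robot's left (+y) or right (-y), which changes. Beyond the other end stands a fixed open wooden crate of mushrooms, 220 x 200 mm, about 90 mm high. Origin: centre of its underside, on the table.
- brush: Small loose brush, 180 mm long, lying on the table behind the row, roughly parallel to it; a bystander to leave alone. Origin: near its middle, on its underside.
Not all that is in view belongs to the job. Leave any black look-alike of the jar_herb alone.

How it is judged:
At the end, for the whole second after the job is handed in: Every jar stands upright (within 0.08 rad) on the board with its axis within 12 mm of the centre of its own mat: tallest on the mat nearest the scale, then second, third, and the shortest on the mat farthest from the scale; all are released and at rest, and the brush is within 30 mm of where it lay (((world y of scale above 0 m and horizontal distance between jar_porcini and mat1 below 0.012 m and horizontal distance between jar_chilli and mat2 below 0.012 m and horizontal distance between jar_polenta and mat3 below 0.012 m and horizontal distance between jar_herb and mat4 below 0.012 m) or (world y of scale below 0 m and horizontal distance between jar_herb and mat1 below 0.012 m and horizontal distance between jar_polenta and mat2 below 0.012 m and horizontal distance between jar_chilli and mat3 below 0.012 m and horizontal distance between jar_porcini and mat4 below 0.012 m)) and z of jar_porcini in the frame of mat1 between -0.004 and 0.005 m and angle between each of jar_porcini, jar_chilli, jar_polenta, jar_herb's own z axis and vertical below 0.08 rad and linear speed of each of jar_porcini, jar_chilli, jar_polenta, jar_herb below 0.02 m/s and angular speed of each of jar_porcini, jar_chilli, jar_polenta, jar_herb below 0.2 rad/s and contact force between each of jar_porcini, jar_chilli, jar_polenta, jar_herb and the fingers below 0.05 N and z of jar_chilli in the frame of mat1 between -0.004 and 0.005 m and z of jar_polenta in the frame of mat1 between -0.004 and 0.005 m and z of jar_herb in the frame of mat1 between -0.004 and 0.005 m and distance of brush from where it was at the start of the episode below 0.03 m); the robot touches nothing.
It fails at once if a jar is tipped over (more than 40 degrees) (angle between any of jar_porcini, jar_chilli, jar_polenta, jar_herb's own z axis and vertical above 0.7 rad).
It fails at once if a jar is dropped or thrown (moves at more than 0.6 m/s, untouched by the fingers) ((contact force between jar_porcini and the fingers below 0.01 N and linear speed of jar_porcini above 0.6 m/s) or (contact force between jar_chilli and the fingers below 0.01 N and linear speed of jar_chilli above 0.6 m/s) or (contact force between jar_polenta and the fingers below 0.01 N and linear speed of jar_polenta above 0.6 m/s) or (contact force between jar_herb and the fingers below 0.01 N and linear speed of jar_herb above 0.6 m/s)).
It fails at once if the brush is disturbed (moved more than 30 mm) (distance of brush from where it was at the start of the episode above 0.03 m).
It also fails if it takes over 96 s, if anything falls off the work surface, if the arm or the gripper's body presses on something with over 40 N, if the wrist force passes 120 N, or if a joint passes its speed limit or range.

ROBOT

A 6-joint arm with a two-finger parallel gripper is mounted at the origin on the work surface. World frame = base frame: x ahead of the robot, y to its left, z up, the work surface at z = 0. Lengths are in m, angles in rad, forces in N, time in s.
With the tool pointing down it reaches from about 0.275 to 0.75 m from the base axis. Payload 10.2 kg.
Tool frame: the origin (TCP) lies at the very end of the fingers, on their centre line; the grasp point (between the pads) lies behind it (ctrl.grip_depth is the x of the grasp point in the tool frame, in m); x points along the fingers, y is the direction in which the jaws open and shut, and the axes are right-handed (so a half turn about x gives the same grasp; the last joint's range is limited). The gripper opens to 85 mm and grips with 20 to 120 N. Pads are 22 mm wide; open, the fingers measure 114 mm over their backs; the gripper's body (76 mm by 85 mm) begins 54 mm behind the grasp point. The pads swing forward as they close: fully open they stand 13 mm farther back than shut.
Start: joints at [0.96, 0.313, 1.498, -0, 1.331, -0.223], TCP at [0.199, 0.486, 0.231] pointing down, gripper open.
Joint ranges: [-2.94, 2.94], [-0.97, 2.17], [0.19, 2.56], [-1.23, 4.37], [0.02, 3.11], [-2.88, 2.88]. Speed limits (rad/s): [2.39, 2.39, 3.01, 3.14, 3.14, 3.14].

INTERFACE

Orientations are given as [roll, pitch, yaw] about the fixed x, y, z axes, in that order (R = Rz(yaw) Ry(pitch) Rx(roll)).
In Python, from rig import ctrl gives the robot as it stands.
- The arm moves only by the tool carry_out, never from a script. Its argument "moves" is a list that holds one entry, the list of rows, each a list of 7 numbers: the shift along the tool's x, y, z in mm, then the turn, a rotation vector about the tool's x, y, z in degrees, then the opening, from 0 (shut) to 1 (fully open). In form: [[[x, y, z, ax, ay, az, hand], ...]]. A call has exactly 5 rows; each row is the pose to reach, as a shift and turn from the pose commanded when the call began, along the tool's axes at that moment; what a row does not reach only later rows make up. A row lasts 1/10 s, in which the tool goes at most 50 mm and 8.59 degrees, less where a joint would pass 70% of its speed; a pose out of reach is approached as far as the arm can. A call with a gripper value outside its range is refused whole. The fingers move at their own pace and stop on an object; "grip_force" is the grip in N (left out, the last holds). Time passes only in rows, so rows that repeat a pose let the fingers close, or fill a call up. It gives the time, the measured TCP pose, the force and the opening at its end, in the units of the state.
- ctrl.get_state(): the state, without advancing time (a new reading comes with each control period).
- ctrl.grab_frame(name): name is "scene" or "top"; returns the picture (480x640x3 uint8, red, green, blue); there is no depth.
- ctrl.camera_params(name): a dict with "K" (3x3 intrinsics, pixels), "D" ([k1, k2, p1, p2, k3] as OpenCV has them; the pictures are not rectified), "cam_to_world" (4x4, takes a point from camera to world coordinates). Camera axes: x right, y down, z forward; pixel columns grow to the right and rows downward; lengths in m; the calibration is good to about 2 mm. A picture is of the moment at which its call begins. camera_params takes no time and is no camera call.
- ctrl.job_done(): hands the job in, once; it reports no verdict.
The state is a dict: "t": time; "qpos": joint angles; "qvel": joint speeds; "tau": joint torques, N m; "ee_pos": TCP position; "orientation": TCP orientation; "ft_force": force on the tool from outside, world axes, zero at the start; "ft_torque": the same for the moment, N m; "opening": finger opening in m.
Only numpy, scipy, OpenCV 4.12 (cv2) and the standard library are available. Lean on these libraries where they do the work, as an engineer would, in place of code of your own. Each camera call takes 0.05 s, during which the arm holds its last target. There are 200 camera calls.

## Working session

There is one attempt and no reset: what is moved stays moved. The work goes in short steps, Python scripts to look and compute and a tool call to move; the robot and the scene stay as the last step left them, time stands still between calls to the robot, and variables do not carry over. Pictures are saved under pics/ and viewed, about 12 in all and at most 16, crops included, and the job is handed in when it is done.

Besides the shell and the picture viewer there is one more tool, called after ">>>" in YAML: its name, and indented under it one key for each argument. carry_out: Moves the arm, as the interface text tells. Its arguments: {"type":"object","properties":{"moves":{"type":"array"},"grip_force":{"type":"number"}},"required":["moves"]}

```bash
mkdir -p pics
python3 - <<'E'
from rig import ctrl
import cv2,numpy as np
print(ctrl.get_state(),ctrl.grip_depth)
for n in("scene","top"):
    f=ctrl.grab_frame(n);cv2.imwrite(f"pics/{n}0.png",f[:,:,::-1]);np.save(f"pics/{n}0.npy",f)
    p=ctrl.camera_params(n);print(n,p)
E
```

```text
{'t': 0.0, 'qpos': array([ 9.59573996e-01,  3.13454752e-01,  1.49843846e+00, -5.14581720e-06,
        1.33099684e+00, -2.23363359e-01]), 'qvel': array([ 1.05288112e-03,  2.53263057e-04,  6.09333708e-04,  1.15361193e-03,
       -7.47214916e-04,  3.09032766e-05]), 'tau': array([ 5.49304095e-04, -4.12263072e+01, -2.59746820e+01, -1.35923760e-04,
        4.15820061e-03,  3.00662023e-06]), 'ee_pos': array([0.19840234, 0.48578996, 0.23073213]), 'orientation': array([-1.79030817,  1.56949892, -2.17816592]), 'ft_force': array([-0.16367044, -0.48188819, -0.11088564]), 'ft_torque': array([-0.0034021 , -0.01907341, -0.00656811]), 'opening': 0.08532130172216061} -0.0187
scene {'K': array([[544.0642784 ,   0.        , 321.25516366],
       [  0.        , 544.0642784 , 234.92002998],
       [  0.        ,   0.        ,   1.        ]]), 'D': array([-0.09166354,  0.        ,  0.        ,  0.        ,  0.        ]), 'cam_to_world': array([[ 0.25105909,  0.67859979, -0.69026926,  1.49526402],
       [ 0.96796922, -0.17763861,  0.17742635, -0.22599167],
       [-0.00221699, -0.7127039 , -0.7014615 ,  0.95865793],
       [ 0.        ,  0.        ,  0.        ,  1.        ]])}
top {'K': array([[535.1531535 ,   0.        , 316.40508115],
       [  0.        , 535.1531535 , 241.47679257],
       [  0.        ,   0.        ,   1.        ]]), 'D': array([-0.06899028,  0.        ,  0.        ,  0.        ,  0.        ]), 'cam_to_world': array([[ 0.01574776, -0.9896061 ,  0.14293974,  0.39210495],
       [-0.99984345, -0.01673896, -0.00573449,  0.03887183],
       [ 0.00806755, -0.14282706, -0.98971478,  1.38676858],
       [ 0.        ,  0.        ,  0.        ,  1.        ]])}
```

View pics/scene0.png

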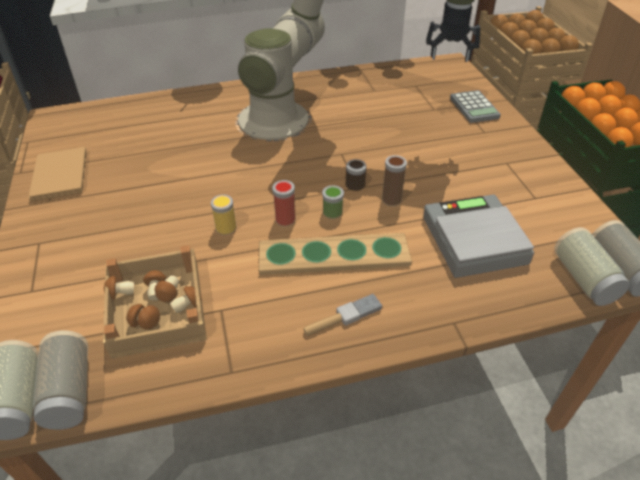

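View pics/top0.png

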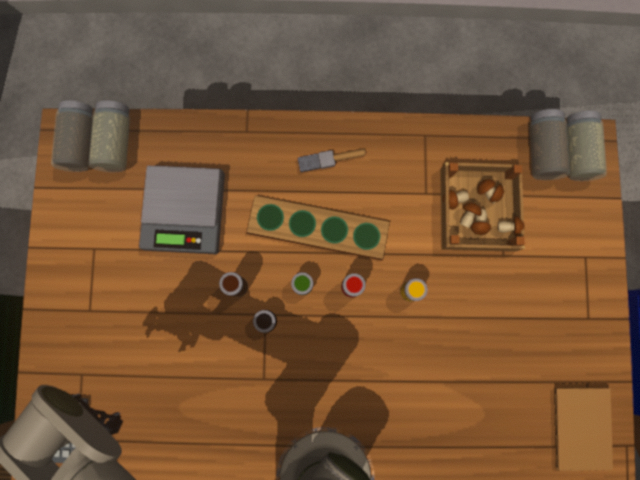

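Scene and top views: the scale is on the robot's left (+y), so porcini→mat1, chilli→mat2, polenta→mat3, herb→mat4. In the top view the mats are at (270,217), (302,224), (334,230) and (367,236). The caps are porcini (231,284), herb (302,284), chilli (354,285) and polenta (416,290). The black decoy is at (264,322), the brush at (332,160).

```bash
cat > h.py <<'E'
import cv2,numpy as np
from rig import ctrl
def cast(n,px,z):
    p=ctrl.camera_params(n);T=p["cam_to_world"]
    u=cv2.undistortPoints(np.array([[px]],float),p["K"],p["D"])[0,0]
    d=T[:3,:3]@[u[0],u[1],1];o=T[:3,3]
    return (o+d*(z-o[2])/d[2])[:2]
def spot(f,lo,hi,near,r=16):
    """centroid of the HSV-masked blob closest to 'near'"""
    m=cv2.inRange(cv2.cvtColor(f,cv2.COLOR_RGB2HSV),np.array(lo),np.array(hi))
    w=np.zeros_like(m);cv2.circle(w,near,r,255,-1);m&=w
    n,l,s,c=cv2.connectedComponentsWithStats(m)
    if n<2:return None,0
    i=1+np.argmax(s[1:,4]);return c[i],s[i,4]
E
python3 - <<'E'
from h import *
G=((40,60,20),(85,255,255))
for n,pts in dict(top=[(270,217),(302,224),(334,230),(367,236)],scene=[(387,247),(351,249),(316,251),(281,253)]).items():
    f=np.load(f"pics/{n}0.npy");P=[]
    for q in pts:
        c,a=spot(f,*G,q,20);P.append(cast(n,c,.018));print(n,c.round(1),a,P[-1].round(4))
    P=np.array(P);print(np.linalg.norm(np.diff(P,axis=0),axis=1))
J=dict(porcini=(.13,(0,60,20),(18,255,150),(231,284),(396,161)),chilli=(.11,(0,170,120),(6,255,255),(354,285),(284,187)),
 polenta=(.09,(20,130,150),(32,255,255),(416,290),(222,203)),herb=(.07,(40,80,30),(85,255,255),(302,284),(333,193)),black=(.07,(0,0,0),(180,255,60),(264,321),(356,166)))
for k,(z,lo,hi,a,b) in J.items():
    for n,q in(("top",a),("scene",b)):
        f=np.load(f"pics/{n}0.npy");c,ar=spot(f,lo,hi,q,9);print(k,n,f[q[1],q[0]],c,ar,None if c is None else cast(n,c,z).round(4))
E
```

```text
top [269.8 216.9] 532 [0.6524 0.1532]
top [301.9 223.2] 537 [0.637  0.0694]
top [334.  229.4] 539 [ 0.6222 -0.0143]
top [366.3 235.7] 542 [ 0.607 -0.098]
[0.08523878 0.08500814 0.08507499]
scene [386.3 247.3] 449 [0.6506 0.1531]
scene [351.4 249.3] 463 [0.6357 0.0695]
scene [316.  251.3] 469 [ 0.6204 -0.0141]
scene [280.4 253.3] 467 [ 0.6056 -0.0979]
[0.08487987 0.08500708 0.08510036]
porcini top [68 32 13] [230.35849057 283.26886792] 212 [0.471  0.2321]
porcini scene [105  65  41] [395.73786408 160.74757282] 103 [0.4687 0.233 ]
chilli top [159  21   7] [353.86338798 284.13661202] 183 [ 0.4752 -0.0595]
chilli scene [199  57  46] [282.9   186.575] 80 [ 0.473  -0.0598]
polenta top [209 156   0] [416.12690355 289.05583756] 197 [ 0.4668 -0.2126]
polenta scene [240 208  75] [221.1025641  201.03418803] 117 [ 0.4645 -0.2131]
herb top [58 90 17] [301.63212435 282.87564767] 193 [0.4788 0.0659]
herb scene [ 91 134  56] [332.56122449 191.56122449] 98 [0.4764 0.0659]
black top [33 23 18] [263.46192893 321.26395939] 197 [0.3837 0.1572]
black scene [60 51 44] [355.97297297 163.62162162] 37 [0.3796 0.1579]
```

```bash
cat >> h.py <<'E'
from scipy.spatial.transform import Rotation as Ro
M=dict(porcini=(.6515,.1532),chilli=(.6363,.0695),polenta=(.6213,-.0142),herb=(.6063,-.098))
J=dict(porcini=(.470,.2325),chilli=(.474,-.0597),polenta=(.4657,-.2128),herb=(.4776,.0659))
yaw=np.arctan2(M["herb"][1]-M["porcini"][1],M["herb"][0]-M["porcini"][0])+np.pi/2  # across the row
def shift(x,y,z):
    """TCP shift (mm, tool axes) from the measured pose; turn (deg, about tool x) so jaws open across the row"""
    s=ctrl.get_state();R=Ro.from_euler("xyz",s["orientation"]).as_matrix()
    cands=[]
    for sg in(1,-1):
        yd=sg*np.array([np.cos(yaw),np.sin(yaw),0]);xd=np.array([0,0,-1.]);Rd=np.c_[xd,yd,np.cross(xd,yd)]
        cands.append(np.degrees(Ro.from_matrix(R.T@Rd).as_rotvec()).round(2))
    print("pos",s["ee_pos"].round(4),"F",s["ft_force"].round(1),"open",round(s["opening"],4),"q6",s["qpos"][5].round(2),"t",s["t"])
    print("shift mm",(1e3*R.T@(np.array([x,y,z])-s["ee_pos"])).round(1),"turns",*cands);print(R.round(3))
E
python3 -c "
from h import *
shift(*J['porcini'],.2)"
```

```text
pos [0.1984 0.4858 0.2308] F [ 0.4 -0.5 -0.5] open 0.0856 q6 -0.22 t 0.1
shift mm [  30.9 -131.8  347.2] turns [7.798e+01 3.000e-02 7.000e-02] [-1.0202e+02 -7.0000e-02  4.0000e-02]
[[-0.001  0.378  0.926]
 [-0.001  0.926 -0.378]
 [-1.    -0.001 -0.   ]]
```

>>> carry_out:
  moves:
    - [[6,-26,69,8,0,0,1],[12,-52,138,16,0,0,1],[18,-78,207,24,0,0,1],[24,-100,270,32,0,0,1],[30,-120,320,40,0,0,1]]
  grip_force: 40

```text
t: 0.6
ee_pos: [0.3826, 0.3154, 0.2099]
orientation: [-1.845, 1.571, -2.937]
ft_force: [0.7, 0.7, 0.9]
opening: 0.0855
```

```bash
python3 -c "
from h import *
shift(*J['porcini'],.2)"
```

```text
pos [0.3826 0.3154 0.2099] F [0.7 0.7 0.9] open 0.0855 q6 -0.03 t 0.6
shift mm [  9.9  39.4 113.8] turns [3.766e+01 0.000e+00 1.000e-02] [-1.4234e+02 -1.0000e-02  0.0000e+00]
[[-0.     0.887  0.461]
 [-0.     0.461 -0.887]
 [-1.    -0.    -0.   ]]
```

>>> carry_out:
  moves:
    - [[5,15,40,8,0,0,1],[8,25,75,16,0,0,1],[10,35,105,24,0,0,1],[10,39,114,32,0,0,1],[10,39,114,37.6,0,0,1]]

```text
t: 1.1
ee_pos: [0.4701, 0.233, 0.1995]
orientation: [-1.006, 1.57, -2.756]
ft_force: [0.3, -0.5, -0.8]
opening: 0.0854
```

>>> carry_out:
  moves:
    - [[0,0,0,0,0,0,1],[0,0,0,0,0,0,1],[0,0,0,0,0,0,1],[0,0,0,0,0,0,1],[0,0,0,0,0,0,1]]

```text
t: 1.6
ee_pos: [0.469, 0.2344, 0.2002]
orientation: [1.754, 1.571, 0.013]
ft_force: [0.2, 0.4, 0.9]
opening: 0.0852
```

```bash
python3 -c "
from h import *
shift(*J['porcini'],.076)
cv2.imwrite('pics/top1.png',ctrl.grab_frame('top')[:,:,::-1])
cv2.imwrite('pics/scene1.png',ctrl.grab_frame('scene')[:,:,::-1])"
```

```text
pos [0.469  0.2344 0.2002] F [0.2 0.4 0.9] open 0.0852 q6 0.41 t 1.6
shift mm [124.2   1.3   1.8] turns [ 0.44 -0.   -0.  ] [-179.56    0.     -0.  ]
[[ 0.     0.986 -0.17 ]
 [ 0.    -0.17  -0.986]
 [-1.     0.    -0.   ]]
```

View pics/scene1.png

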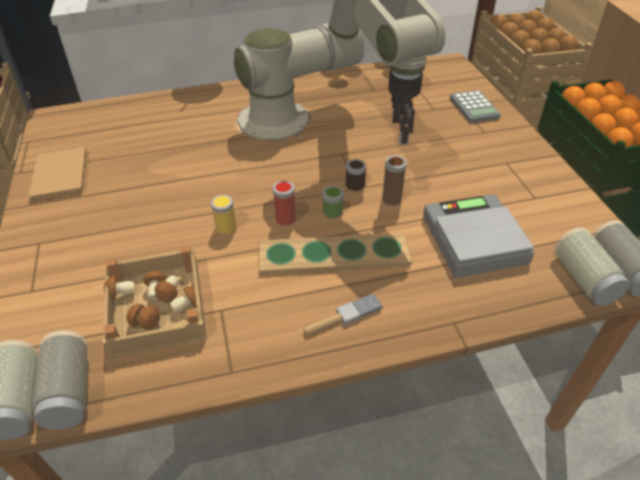

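The fingers at (404,138) hang above the porcini cap at (396,161), open in line with camera depth (across the row). Descending to grasp.

>>> carry_out:
  moves:
    - [[25,1,2,0.4,0,0,1],[50,1,2,0.4,0,0,1],[75,1,2,0.4,0,0,1],[100,1,2,0.4,0,0,1],[124,1,2,0.4,0,0,1]]

```text
t: 2.2
ee_pos: [0.4697, 0.2321, 0.0751]
orientation: [1.474, 1.571, -0.275]
ft_force: [0.4, -0.2, -0.4]
opening: 0.0854
```

>>> carry_out:
  moves:
    - [[0,0,0,0,0,0,1],[0,0,0,0,0,0,1],[0,0,0,0,0,0,0.4],[0,0,0,0,0,0,0.4],[0,0,0,0,0,0,0.4]]

```text
t: 2.7
ee_pos: [0.4705, 0.2323, 0.0775]
orientation: [1.962, 1.568, 0.213]
ft_force: [0.1, -0.4, 6.0]
opening: 0.0549
```

>>> carry_out:
  moves:
    - [[0,0,0,0,0,0,0.4],[0,0,0,0,0,0,0.4],[0,0,0,0,0,0,0.4],[0,0,0,0,0,0,0.4],[0,0,0,0,0,0,0.4]]

```text
t: 3.2
ee_pos: [0.4706, 0.2323, 0.0775]
orientation: [1.989, 1.568, 0.24]
ft_force: [0.2, 0.3, 6.2]
opening: 0.0548
```

```bash
python3 -c "
from h import *
shift(*M['porcini'],.156)"
```

```text
pos [0.4706 0.2323 0.0775] F [0.2 0.3 6.2] open 0.0548 q6 0.41 t 3.2
shift mm [-78.1 192.3  45.7] turns [-0.02 -0.06 -0.13] [ 1.7998e+02 -2.1000e-01  9.0000e-02]
[[ 0.002  0.984 -0.177]
 [ 0.001 -0.177 -0.984]
 [-1.     0.002 -0.001]]
```

>>> carry_out:
  moves:
    - [[-15,0,0,0,0,0,0.4],[-40,0,0,0,0,0,0.4],[-60,15,4,0,0,0,0.4],[-60,40,10,0,0,0,0.4],[-60,70,17,0,0,0,0.4]]

```text
t: 3.7
ee_pos: [0.5362, 0.203, 0.1372]
orientation: [2.006, 1.57, 0.257]
ft_force: [1.0, -0.1, -2.7]
opening: 0.0552
```

>>> carry_out:
  moves:
    - [[0,30,7,0,0,0,0.4],[0,60,14,0,0,0,0.4],[0,90,21,0,0,0,0.4],[0,110,26,0,0,0,0.4],[0,122,29,0,0,0,0.4]]

```text
t: 4.2
ee_pos: [0.6516, 0.1518, 0.1358]
orientation: [-0.976, 1.57, -2.726]
ft_force: [0.1, -0.2, -2.8]
opening: 0.0556
```

>>> carry_out:
  moves:
    - [[0,0,0,0,0,0,0.4],[0,0,0,0,0,0,0.4],[0,0,0,0,0,0,0.4],[0,0,0,0,0,0,0.4],[0,0,0,0,0,0,0.4]]

```text
t: 4.7
ee_pos: [0.6503, 0.1531, 0.1364]
orientation: [1.476, 1.571, -0.273]
ft_force: [-0.7, -0.0, -3.0]
opening: 0.055
```

```bash
python3 -c "
from h import *
shift(*M['porcini'],.0955)
cv2.imwrite('pics/scene2.png',ctrl.grab_frame('scene')[100:340,160:480,::-1].repeat(2,0).repeat(2,1))"
```

```text
pos [0.6503 0.1531 0.1364] F [-0.7 -0.  -3. ] open 0.055 q6 0.23 t 4.7
shift mm [40.9  1.2 -0.3] turns [ 0.01  0.   -0.  ] [-1.7999e+02  1.0000e-02  0.0000e+00]
[[ 0.     0.984 -0.177]
 [-0.    -0.177 -0.984]
 [-1.     0.     0.   ]]
```

View pics/scene2.png

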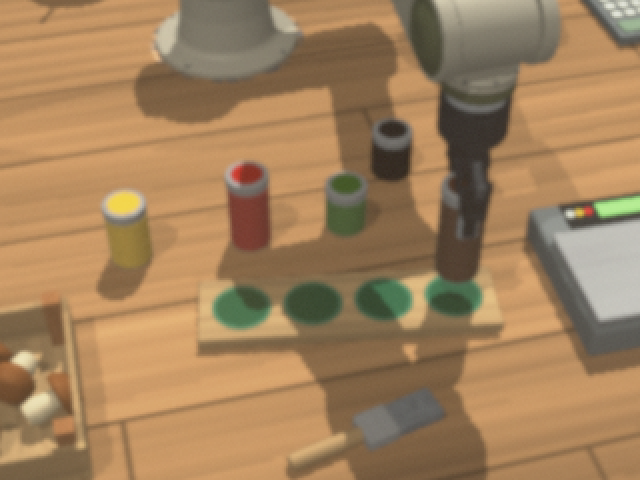

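The porcini jar hangs upright above mat1 (crop about (458,275)). Lowering it in two stages.

>>> carry_out:
  moves:
    - [[12,1,0,0,0,0,0.4],[22,1,0,0,0,0,0.4],[30,1,0,0,0,0,0.4],[36,1,0,0,0,0,0.4],[37,1,0,0,0,0,0.4]]

```text
t: 5.25
ee_pos: [0.6511, 0.1526, 0.0979]
orientation: [-1.336, 1.569, -3.085]
ft_force: [-0.7, -0.1, -3.2]
opening: 0.0551
```

>>> carry_out:
  moves:
    - [[1,0,0,0,0,0,0.4],[2,0,0,0,0,0,0.4],[3,0,0,0,0,0,0.4],[3,0,0,0,0,0,0.4],[3,0,0,0,0,0,0.4]]

```text
t: 5.75
ee_pos: [0.6516, 0.1526, 0.0962]
orientation: [1.635, 1.571, -0.115]
ft_force: [1.1, -0.1, -2.7]
opening: 0.0551
```

>>> carry_out:
  moves:
    - [[0.5,0,0,0,0,0,0.4],[1,0,0,0,0,0,0.4],[1,0,0,0,0,0,0.4],[1,0,0,0,0,0,0.4],[1,0,0,0,0,0,0.4]]

```text
t: 6.25
ee_pos: [0.6517, 0.1527, 0.0955]
orientation: [1.76, 1.57, 0.011]
ft_force: [-0.9, -0.2, 3.3]
opening: 0.0553
```

>>> carry_out:
  moves:
    - [[0.5,0,0,0,0,0,0.4],[1,0,0,0,0,0,0.4],[1,0,0,0,0,0,0.4],[1,0,0,0,0,0,0.4],[1,0,0,0,0,0,0.4]]

```text
t: 6.75
ee_pos: [0.6518, 0.1527, 0.0955]
orientation: [1.846, 1.57, 0.097]
ft_force: [-2.9, 0.0, 9.1]
opening: 0.0551
```

>>> carry_out:
  moves:
    - [[0,0,0,0,0,0,0.8],[0,0,0,0,0,0,1],[0,0,0,0,0,0,1],[0,0,0,0,0,0,1],[0,0,0,0,0,0,1]]

```text
t: 7.25
ee_pos: [0.6516, 0.1526, 0.094]
orientation: [-1.19, 1.571, -2.939]
ft_force: [-0.4, -0.3, -0.2]
opening: 0.0852
```

>>> carry_out:
  moves:
    - [[-10,0,0,0,0,0,1],[-35,0,0,0,0,0,1],[-65,0,0,0,0,0,1],[-95,0,0,0,0,0,1],[-95,0,0,0,0,0,1]]

```text
t: 7.75
ee_pos: [0.6532, 0.1528, 0.1949]
orientation: [1.803, 1.562, 0.054]
ft_force: [0.2, 0.5, 0.1]
opening: 0.0851
```

```bash
python3 -c "
from h import *
shift(*J['chilli'],.17)"
```

```text
pos [0.6532 0.1528 0.1949] F [0.2 0.5 0.1] open 0.0851 q6 0.23 t 7.75
shift mm [  23.2 -138.9  241. ] turns [-0.01 -0.12 -0.5 ] [179.99  -0.78   0.19]
[[ 0.009  0.984 -0.177]
 [ 0.    -0.177 -0.984]
 [-1.     0.009 -0.002]]
```

>>> carry_out:
  moves:
    - [[0,-22,40,0,0,0,1],[5,-46,80,0,0,0,1],[10,-70,122,0,0,0,1],[15,-94,164,0,0,0,1],[19,-116,203,0,0,0,1]]

```text
t: 8.25
ee_pos: [0.4997, -0.0277, 0.17]
orientation: [0.074, 1.571, -1.675]
ft_force: [0.3, -1.1, -0.2]
opening: 0.0853
```

>>> carry_out:
  moves:
    - [[0,-13,23,0,0,0,1],[0,-21,37,0,0,0,1],[0,-21,37,0,0,0,1],[0,-21,37,0,0,0,1],[0,-21,37,0,0,0,1]]

```text
t: 8.75
ee_pos: [0.4746, -0.0586, 0.1702]
orientation: [2.214, 1.571, 0.466]
ft_force: [0.2, -0.7, -0.1]
opening: 0.0853
```

```bash
python3 -c "
from h import *
shift(*J['chilli'],.056)"
```

```text
pos [ 0.4746 -0.0586  0.1702] F [ 0.2 -0.7 -0.1] open 0.0853 q6 -0.19 t 8.75
shift mm [114.2  -0.4   1.2] turns [ 0.02 -0.01 -0.01] [-1.7998e+02  2.0000e-02 -1.0000e-02]
[[ 0.     0.984 -0.177]
 [ 0.    -0.177 -0.984]
 [-1.     0.    -0.   ]]
```

>>> carry_out:
  moves:
    - [[25,0,1,0,0,0,1],[50,0,1,0,0,0,1],[75,0,1,0,0,0,1],[100,0,1,0,0,0,1],[114,0,1,0,0,0,1]]

```text
t: 9.25
ee_pos: [0.4737, -0.0592, 0.0542]
orientation: [-1.792, 1.568, 2.743]
ft_force: [-0.0, 0.4, -0.0]
opening: 0.0851
```

>>> carry_out:
  moves:
    - [[0,0,0,0,0,0,1],[0,0,0,0,0,0,1],[0,0,0,0,0,0,0.4],[0,0,0,0,0,0,0.4],[0,0,0,0,0,0,0.4]]

```text
t: 9.75
ee_pos: [0.4745, -0.0603, 0.0571]
orientation: [1.393, 1.569, -0.356]
ft_force: [-0.0, 0.0, 4.8]
opening: 0.0552
```

>>> carry_out:
  moves:
    - [[0,0,0,0,0,0,0.4],[0,0,0,0,0,0,0.4],[0,0,0,0,0,0,0.4],[0,0,0,0,0,0,0.4],[0,0,0,0,0,0,0.4]]

```text
t: 10.25
ee_pos: [0.4745, -0.0604, 0.0571]
orientation: [1.45, 1.569, -0.3]
ft_force: [-1.0, 1.1, 6.4]
opening: 0.0552
```

```bash
python3 -c "
from h import *
shift(*M['chilli'],.116)"
```

```text
pos [ 0.4745 -0.0604  0.0571] F [-1.   1.1  6.4] open 0.0552 q6 -0.19 t 10.25
shift mm [ -58.7  136.3 -156.5] turns [-0.02  0.01 -0.1 ] [ 1.7998e+02 -1.5000e-01 -2.0000e-02]
[[ 0.002  0.984 -0.177]
 [-0.    -0.177 -0.984]
 [-1.     0.002  0.   ]]
```

>>> carry_out:
  moves:
    - [[-15,0,0,0,0,0,0.4],[-40,0,0,0,0,0,0.4],[-60,12,-13,0,0,0,0.4],[-60,35,-40,0,0,0,0.4],[-60,58,-67,0,0,0,0.4]]

```text
t: 10.75
ee_pos: [0.5439, -0.0041, 0.1171]
orientation: [1.502, 1.569, -0.248]
ft_force: [-0.2, -1.1, -2.7]
opening: 0.0553
```

>>> carry_out:
  moves:
    - [[0,23,-27,0,0,0,0.4],[0,46,-54,0,0,0,0.4],[0,62,-73,0,0,0,0.4],[0,73,-85,0,0,0,0.4],[0,78,-90,0,0,0,0.4]]

```text
t: 11.25
ee_pos: [0.6361, 0.0711, 0.1156]
orientation: [-1.602, 1.57, 2.933]
ft_force: [-0.8, 0.3, -1.2]
opening: 0.0553
```

>>> carry_out:
  moves:
    - [[0,0,0,0,0,0,0.4],[0,0,0,0,0,0,0.4],[0,0,0,0,0,0,0.4],[0,0,0,0,0,0,0.4],[0,0,0,0,0,0,0.4]]

```text
t: 11.75
ee_pos: [0.6355, 0.0698, 0.1163]
orientation: [1.518, 1.571, -0.232]
ft_force: [-0.4, -0.3, -1.5]
opening: 0.0551
```

```bash
python3 -c "
from h import *
shift(*M['chilli'],.0751)"
```

```text
pos [0.6355 0.0698 0.1163] F [-0.4 -0.3 -1.5] open 0.0551 q6 0.11 t 11.75
shift mm [41.2  0.8  0.2] turns [-0.04  0.   -0.01] [ 1.7996e+02 -1.0000e-02 -0.0000e+00]
[[ 0.     0.984 -0.178]
 [-0.    -0.178 -0.984]
 [-1.     0.     0.   ]]
```

Same pattern as before: contact came at ~41 mm.

>>> carry_out:
  moves:
    - [[12,1,0,0,0,0,0.4],[22,1,0,0,0,0,0.4],[30,1,0,0,0,0,0.4],[36,1,0,0,0,0,0.4],[38,1,0,0,0,0,0.4]]

```text
t: 12.25
ee_pos: [0.6363, 0.07, 0.077]
orientation: [-1.463, 1.569, 3.071]
ft_force: [-0.1, -0.0, -2.3]
opening: 0.0553
```

>>> carry_out:
  moves:
    - [[1,0,0,0,0,0,0.4],[2,0,0,0,0,0,0.4],[3,0,0,0,0,0,0.4],[3.5,0,0,0,0,0,0.4],[3.5,0,0,0,0,0,0.4]]

```text
t: 12.75
ee_pos: [0.6368, 0.07, 0.0751]
orientation: [1.705, 1.57, -0.044]
ft_force: [-0.6, 0.2, 2.2]
opening: 0.0551
```

>>> carry_out:
  moves:
    - [[0.5,0,0,0,0,0,0.4],[0.5,0,0,0,0,0,0.8],[0.5,0,0,0,0,0,1],[0.5,0,0,0,0,0,1],[0.5,0,0,0,0,0,1]]

```text
t: 13.25
ee_pos: [0.6367, 0.07, 0.074]
orientation: [-1.464, 1.571, 3.07]
ft_force: [-1.0, -1.2, -0.8]
opening: 0.0851
```

>>> carry_out:
  moves:
    - [[-10,0,0,0,0,0,1],[-35,0,0,0,0,0,1],[-65,0,0,0,0,0,1],[-90,0,0,0,0,0,1],[-90,0,0,0,0,0,1]]

```text
t: 13.75
ee_pos: [0.6382, 0.0699, 0.1689]
orientation: [1.675, 1.563, -0.074]
ft_force: [0.8, -0.8, -0.1]
opening: 0.0854
```

>>> carry_out:
  moves:
    - [[0,-16,40,0,0,0,1],[0,-33,86,0,0,0,1],[0,-51,132,0,0,0,1],[0,-69,178,0,0,0,1],[0,-85,222,0,0,0,1]]

```text
t: 14.25
ee_pos: [0.5121, -0.1348, 0.164]
orientation: [-1.637, 1.57, 2.897]
ft_force: [1.0, -0.4, -0.0]
opening: 0.0854
```

>>> carry_out:
  moves:
    - [[0,-15,40,0,0,0,1],[5,-27,70,0,0,0,1],[10,-33,86,0,0,0,1],[10,-33,86,0,0,0,1],[10,-33,86,0,0,0,1]]

```text
t: 14.75
ee_pos: [0.4659, -0.2119, 0.1541]
orientation: [-2.578, 1.57, 1.956]
ft_force: [-0.1, 0.5, 0.4]
opening: 0.0854
```

```bash
python3 -c "
from h import *
shift(*J['polenta'],.038)
cv2.imwrite('pics/scene3.png',ctrl.grab_frame('scene')[100:340,160:480,::-1].repeat(2,0).repeat(2,1))"
```

```text
pos [ 0.4659 -0.2119  0.1541] F [-0.1  0.5  0.4] open 0.0854 q6 -0.48 t 14.75
shift mm [116.1  -0.    0.9] turns [-0.05 -0.02  0.01] [1.7995e+02 2.0000e-02 3.0000e-02]
[[-0.     0.984 -0.178]
 [ 0.    -0.178 -0.984]
 [-1.    -0.    -0.   ]]
```

View pics/scene3.png

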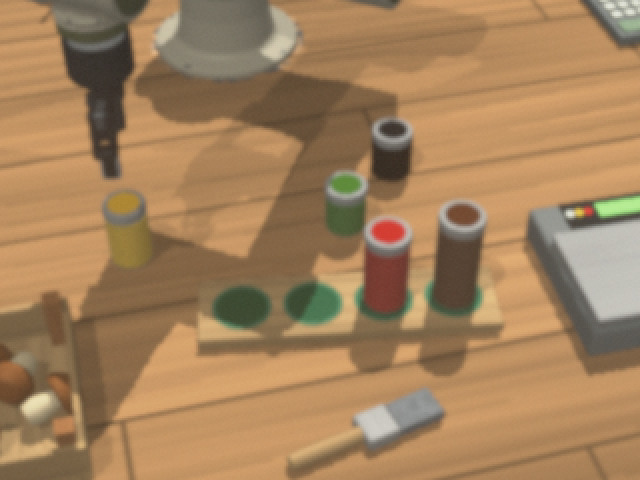

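Porcini (458,260) and chilli (386,265) both stand upright on mats 1 and 2, with the gripper above polenta (126,205). Next, polenta.

>>> carry_out:
  moves:
    - [[25,0,1,0,0,0,1],[50,0,1,0,0,0,1],[75,0,1,0,0,0,1],[100,0,1,0,0,0,1],[116,0,1,0,0,0,1]]

```text
t: 15.3
ee_pos: [0.4659, -0.2118, 0.0367]
orientation: [-2.121, 1.569, 2.414]
ft_force: [0.2, 1.0, 0.4]
opening: 0.0853
```

>>> carry_out:
  moves:
    - [[0,0,0,0,0,0,1],[0,0,0,0,0,0,1],[0,0,0,0,0,0,0.4],[0,0,0,0,0,0,0.4],[0,0,0,0,0,0,0.4]]

```text
t: 15.8
ee_pos: [0.4663, -0.2134, 0.0393]
orientation: [1.14, 1.569, -0.609]
ft_force: [-0.6, 1.1, 6.2]
opening: 0.0553
```

>>> carry_out:
  moves:
    - [[0,0,0,0,0,0,0.4],[0,0,0,0,0,0,0.4],[0,0,0,0,0,0,0.4],[0,0,0,0,0,0,0.4],[0,0,0,0,0,0,0.4]]

```text
t: 16.3
ee_pos: [0.4662, -0.2134, 0.0392]
orientation: [1.177, 1.569, -0.572]
ft_force: [-0.4, 1.1, 5.7]
opening: 0.0555
```

```bash
python3 -c "
from h import *
shift(*M['polenta'],.098)"
```

```text
pos [ 0.4662 -0.2134  0.0392] F [-0.4  1.1  5.7] open 0.0555 q6 -0.48 t 16.3
shift mm [ -58.7  117.3 -223.5] turns [-0.02  0.04 -0.09] [ 1.7998e+02 -1.4000e-01 -6.0000e-02]
[[ 0.001  0.984 -0.177]
 [-0.001 -0.177 -0.984]
 [-1.     0.002  0.001]]
```

>>> carry_out:
  moves:
    - [[-15,0,0,0,0,0,0.4],[-40,0,0,0,0,0,0.4],[-60,10,-20,0,0,0,0.4],[-60,30,-58,0,0,0,0.4],[-60,50,-96,0,0,0,0.4]]

```text
t: 16.8
ee_pos: [0.5327, -0.1269, 0.0991]
orientation: [1.298, 1.569, -0.453]
ft_force: [0.9, -0.3, -3.1]
opening: 0.0552
```

>>> carry_out:
  moves:
    - [[0,20,-38,0,0,0,0.4],[0,40,-76,0,0,0,0.4],[0,55,-104,0,0,0,0.4],[0,63,-120,0,0,0,0.4],[0,67,-127,0,0,0,0.4]]

```text
t: 17.3
ee_pos: [0.6208, -0.0129, 0.098]
orientation: [-1.986, 1.57, 2.55]
ft_force: [-0.6, -1.5, -2.7]
opening: 0.0549
```

>>> carry_out:
  moves:
    - [[0,0,0,0,0,0,0.4],[0,0,0,0,0,0,0.4],[0,0,0,0,0,0,0.4],[0,0,0,0,0,0,0.4],[0,0,0,0,0,0,0.4]]

```text
t: 17.8
ee_pos: [0.6202, -0.015, 0.0982]
orientation: [-0.275, 1.571, -2.025]
ft_force: [-0.1, 0.6, -2.9]
opening: 0.0553
```

```bash
python3 -c "
from h import *
shift(*M['polenta'],.0572)"
```

```text
pos [ 0.6202 -0.015   0.0982] F [-0.1  0.6 -2.9] open 0.0553 q6 -0.03 t 17.8
shift mm [41.   0.9 -1. ] turns [-0.06  0.    0.  ] [ 1.7994e+02  0.0000e+00 -1.0000e-02]
[[-0.     0.984 -0.178]
 [-0.    -0.178 -0.984]
 [-1.    -0.     0.   ]]
```

>>> carry_out:
  moves:
    - [[12,1,-0.5,0,0,0,0.4],[22,1,-0.5,0,0,0,0.4],[30,1,-0.5,0,0,0,0.4],[36,1,-0.5,0,0,0,0.4],[38,1,-0.5,0,0,0,0.4]]

```text
t: 18.3
ee_pos: [0.6211, -0.0141, 0.0591]
orientation: [-1.599, 1.569, 2.935]
ft_force: [0.3, -0.5, -2.8]
opening: 0.0553
```

>>> carry_out:
  moves:
    - [[1,0,0,0,0,0,0.4],[2,0,0,0,0,0,0.4],[3,0,0,0,0,0,0.4],[3.5,0,0,0,0,0,0.4],[3.5,0,0,0,0,0,0.4]]

```text
t: 18.8
ee_pos: [0.6217, -0.0142, 0.0573]
orientation: [1.527, 1.57, -0.222]
ft_force: [-1.9, 1.3, 3.1]
opening: 0.0552
```

>>> carry_out:
  moves:
    - [[0.5,0,0,0,0,0,0.4],[0.5,0,0,0,0,0,0.8],[0.5,0,0,0,0,0,1],[0.5,0,0,0,0,0,1],[0.5,0,0,0,0,0,1]]

```text
t: 19.3
ee_pos: [0.6215, -0.0142, 0.056]
orientation: [-2.575, 1.571, 1.959]
ft_force: [-0.3, -0.1, 0.1]
opening: 0.0852
```

>>> carry_out:
  moves:
    - [[-10,0,0,0,0,0,1],[-35,0,0,0,0,0,1],[-65,0,0,0,0,0,1],[-95,0,0,0,0,0,1],[-95,0,0,0,0,0,1]]

```text
t: 19.8
ee_pos: [0.6233, -0.0145, 0.1563]
orientation: [1.538, 1.562, -0.211]
ft_force: [-0.3, -0.4, -0.8]
opening: 0.0859
```

>>> carry_out:
  moves:
    - [[0,-35,0,0,0,0,1],[0,-75,-6,0,0,0,1],[5,-115,-30,0,0,0,1],[15,-145,-46,0,0,0,1],[20,-156,-53,0,0,0,1]]

```text
t: 20.3
ee_pos: [0.4748, 0.0672, 0.1306]
orientation: [-1.585, 1.569, 2.95]
ft_force: [0.2, 0.1, 0.3]
opening: 0.0857
```

>>> carry_out:
  moves:
    - [[0,0,0,0,0,0,1],[0,0,0,0,0,0,1],[0,0,0,0,0,0,1],[0,0,0,0,0,0,1],[0,0,0,0,0,0,1]]

```text
t: 20.8
ee_pos: [0.4778, 0.0652, 0.1311]
orientation: [1.403, 1.571, -0.347]
ft_force: [-0.4, 0.4, -0.1]
opening: 0.0848
```

```bash
python3 -c "
from h import *
shift(*J['herb'],.022)"
```

```text
pos [0.4778 0.0652 0.1311] F [-0.4  0.4 -0.1] open 0.0848 q6 0.07 t 20.8
shift mm [109.1  -0.4  -0.6] turns [-0.06  0.   -0.01] [ 1.7994e+02 -1.0000e-02 -0.0000e+00]
[[ 0.     0.984 -0.178]
 [-0.    -0.178 -0.984]
 [-1.     0.     0.   ]]
```

>>> carry_out:
  moves:
    - [[25,0,-0.5,0,0,0,1],[50,0,-0.5,0,0,0,1],[75,0,-0.5,0,0,0,1],[97,0,-0.5,0,0,0,1],[109,0,-0.5,0,0,0,1]]

```text
t: 21.3
ee_pos: [0.477, 0.066, 0.0206]
orientation: [-1.493, 1.569, 3.041]
ft_force: [0.2, 0.5, 0.2]
opening: 0.0852
```

>>> carry_out:
  moves:
    - [[0,0,0,0,0,0,1],[0,0,0,0,0,0,1],[0,0,0,0,0,0,0.4],[0,0,0,0,0,0,0.4],[0,0,0,0,0,0,0.4]]

```text
t: 21.8
ee_pos: [0.4781, 0.0661, 0.0232]
orientation: [1.611, 1.569, -0.138]
ft_force: [-0.3, -0.0, 6.7]
opening: 0.0552
```

>>> carry_out:
  moves:
    - [[0,0,0,0,0,0,0.4],[0,0,0,0,0,0,0.4],[0,0,0,0,0,0,0.4],[0,0,0,0,0,0,0.4],[0,0,0,0,0,0,0.4]]

```text
t: 22.3
ee_pos: [0.4782, 0.0661, 0.0232]
orientation: [1.634, 1.569, -0.115]
ft_force: [-0.7, -0.4, 4.9]
opening: 0.0552
```

```bash
python3 -c "
from h import *
shift(*M['herb'],.082)"
```

```text
pos [0.4782 0.0661 0.0232] F [-0.7 -0.4  4.9] open 0.0552 q6 0.07 t 22.3
shift mm [-58.5 155.3 138.8] turns [-0.01 -0.01 -0.11] [ 1.7999e+02 -1.8000e-01  1.0000e-02]
[[ 0.002  0.984 -0.177]
 [-0.    -0.177 -0.984]
 [-1.     0.002 -0.   ]]
```

Going along the row first, so as to clear the polenta jar.

>>> carry_out:
  moves:
    - [[-15,0,0,0,0,0,0.4],[-40,0,8,0,0,0,0.4],[-60,0,38,0,0,0,0.4],[-60,0,78,0,0,0,0.4],[-60,12,112,0,0,0,0.4]]

```text
t: 22.8
ee_pos: [0.4685, -0.0473, 0.083]
orientation: [1.22, 1.57, -0.528]
ft_force: [1.1, -0.3, -3.2]
opening: 0.0552
```

>>> carry_out:
  moves:
    - [[0,18,20,0,0,0,0.4],[0,53,27,0,0,0,0.4],[0,93,27,0,0,0,0.4],[0,125,27,0,0,0,0.4],[0,143,27,0,0,0,0.4]]

```text
t: 23.3
ee_pos: [0.6071, -0.0986, 0.0821]
orientation: [1.462, 1.57, -0.287]
ft_force: [0.4, -0.0, -1.7]
opening: 0.0555
```

>>> carry_out:
  moves:
    - [[0,0,0,0,0,0,0.4],[0,0,0,0,0,0,0.4],[0,0,0,0,0,0,0.4],[0,0,0,0,0,0,0.4],[0,0,0,0,0,0,0.4]]

```text
t: 23.8
ee_pos: [0.605, -0.098, 0.0824]
orientation: [1.31, 1.571, -0.439]
ft_force: [0.2, 0.1, -1.3]
opening: 0.0549
```

```bash
python3 -c "
from h import *
shift(*M['herb'],.0412)"
```

```text
pos [ 0.605  -0.098   0.0824] F [ 0.2  0.1 -1.3] open 0.0549 q6 -0.17 t 23.8
shift mm [41.2  1.3 -0.3] turns [-0.02  0.   -0.  ] [179.98  -0.    -0.  ]
[[ 0.     0.984 -0.177]
 [-0.    -0.177 -0.984]
 [-1.     0.     0.   ]]
```

>>> carry_out:
  moves:
    - [[12,1,0,0,0,0,0.4],[22,1,0,0,0,0,0.4],[30,1,0,0,0,0,0.4],[36,1,0,0,0,0,0.4],[38,1,0,0,0,0,0.4]]

```text
t: 24.3
ee_pos: [0.606, -0.0982, 0.0431]
orientation: [-1.747, 1.569, 2.787]
ft_force: [0.4, 0.2, -1.3]
opening: 0.055
```

>>> carry_out:
  moves:
    - [[1,0,0,0,0,0,0.4],[2,0,0,0,0,0,0.4],[3,0,0,0,0,0,0.4],[3.5,0,0,0,0,0,0.4],[3.5,0,0,0,0,0,0.4]]

```text
t: 24.8
ee_pos: [0.6065, -0.0984, 0.0412]
orientation: [1.28, 1.57, -0.469]
ft_force: [-2.5, -0.9, 4.0]
opening: 0.0553
```

Contact. Release, rise, and draw back towards the robot so the top view is clear.

>>> carry_out:
  moves:
    - [[0.3,0,0,0,0,0,0.4],[0.3,0,0,0,0,0,0.8],[0.3,0,0,0,0,0,1],[0.3,0,0,0,0,0,1],[0.3,0,0,0,0,0,1]]

```text
t: 25.3
ee_pos: [0.6063, -0.0983, 0.0402]
orientation: [-0.284, 1.571, -2.033]
ft_force: [-0.7, 0.6, -0.3]
opening: 0.0851
```

>>> carry_out:
  moves:
    - [[-10,0,0,0,0,0,1],[-35,0,0,0,0,0,1],[-70,0,0,0,0,0,1],[-110,0,0,0,0,0,1],[-140,0,0,0,0,0,1]]

```text
t: 25.8
ee_pos: [0.6067, -0.0984, 0.1838]
orientation: [1.4, 1.568, -0.349]
ft_force: [0.2, -0.3, 0.4]
opening: 0.0855
```

>>> carry_out:
  moves:
    - [[-5,-35,20,0,0,0,1],[-10,-75,45,0,0,0,1],[-10,-115,75,0,0,0,1],[-10,-155,105,0,0,0,1],[-10,-190,135,0,0,0,1]]

```text
t: 26.3
ee_pos: [0.3935, -0.1977, 0.1911]
orientation: [0.906, 1.57, -0.842]
ft_force: [0.2, -0.5, 0.3]
opening: 0.0856
```

>>> carry_out:
  moves:
    - [[0,0,20,0,0,0,1],[0,0,40,0,0,0,1],[0,0,50,0,0,0,1],[0,0,50,0,0,0,1],[0,0,50,0,0,0,1]]

```text
t: 26.8
ee_pos: [0.3867, -0.2461, 0.1904]
orientation: [-2.898, 1.57, 1.636]
ft_force: [-0.0, 0.3, -0.5]
opening: 0.0858
```

Run:
```python
from h import *
F={n:ctrl.grab_frame(n) for n in("top","scene")}
for n,f in F.items(): cv2.imwrite(f"pics/{n}9.png",f[:,:,::-1])
H=dict(porcini=(.148,(0,60,20),(18,255,150)),chilli=(.128,(0,170,90),(6,255,255)),polenta=(.108,(18,130,100),(32,255,255)),herb=(.088,(40,80,30),(85,255,255)))
for k,(z,lo,hi) in H.items():
    for n,f in F.items():
        p=ctrl.camera_params(n);Ti=np.linalg.inv(p["cam_to_world"])
        q=cv2.projectPoints(np.array([[*M[k],z]]),cv2.Rodrigues(Ti[:3,:3])[0],Ti[:3,3],p["K"],p["D"])[0][0,0]
        c,a=spot(f,lo,hi,tuple(int(v) for v in q.round()),10)
        print(k,n,q.round(),a,None if c is None else ((cast(n,c,z)-M[k])*1e3).round(1))
```

```text
porcini top [265. 207.] 218 [ 1.2 -0.5]
porcini scene [391. 207.] 146 [-0.9  0. ]
chilli top [301. 215.] 182 [1.2 1.3]
chilli scene [353. 216.] 100 [-1.  1.]
polenta top [336. 224.] 215 [0.7 0.9]
polenta scene [316. 224.] 140 [-1.   1.2]
herb top [369. 232.] 190 [-0.3 -0.2]
herb scene [279. 233.] 138 [-2.3 -0.3]
```

View pics/top9.png

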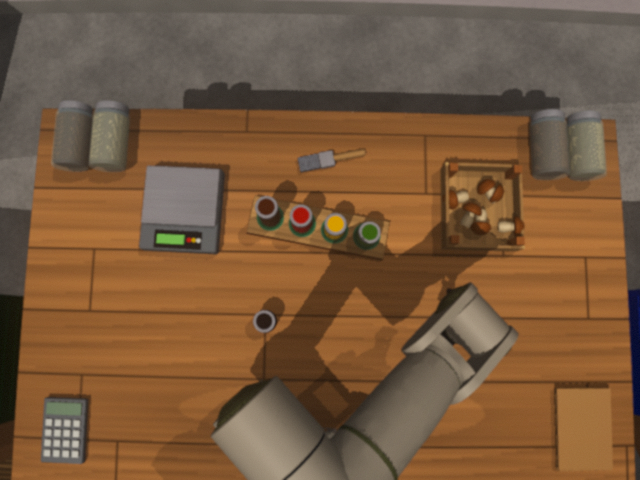

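View pics/scene9.png

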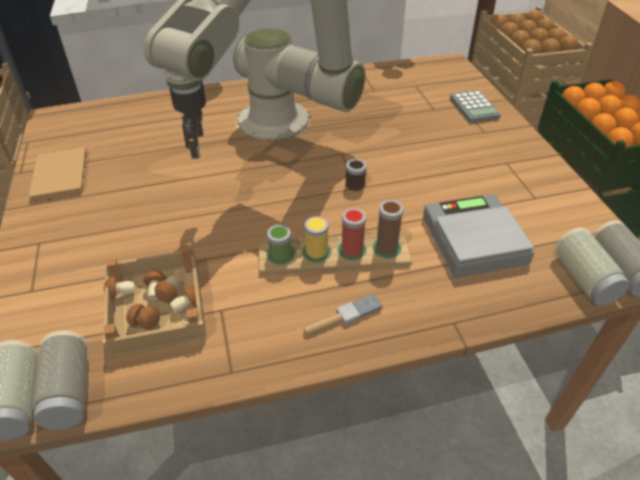

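Both views show all four jars upright on their mats (top caps at (267,207), (301,215), (335,224), (369,232)), running from porcini by the scale to herb by the crate. The brush is still at (332,160) and the decoy at (264,321), and the arm is clear.

```bash
python3 -c "
from rig import ctrl
print(ctrl.job_done())"
```

```text
the job is handed in; nothing more can be done
None
```

All four jars are on the display board in height order, and the job is handed in at about 27 s of the 96 s allowed; it reported no verdict. With the scale on the robot's left, porcini is on mat1, chilli on mat2, polenta on mat3 and herb on mat4.

- **Placing:** each jar was lowered until the wrist force showed it touching the board (2–9 N), then released.
- **Final positions:** in both camera views every cap measures within about 2.5 mm of its mat centre, against the 12 mm allowed. The two views differ by about 2 mm in x, which matches the stated calibration error.
- **Uprightness:** I judged this from the pictures and from the cap positions. All four stand upright.
- **Brush and black jar:** both appear at the same place in the pictures as at the start, and the arm is clear of everything.

No check failed.

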